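# Fill the parts carousel and set its spindle nut

## Robot

A 6-joint arm with a two-finger parallel gripper is mounted at the origin on the work surface. World frame = base frame: x ahead of the robot, y to its left, z up, the work surface at z = 0. Lengths are in mm, angles in rad, forces in N, time in s.
With the tool pointing down it reaches from about 350 to 775 mm from the base axis. Payload 7.3 kg.
Tool frame: the origin (TCP) lies at the very end of the fingers, on their centre line; the grasp point (between the pads) lies 19 mm behind it; z points along the fingers, y is the line along which they close (so a half turn about z gives the same grasp; the last joint's range is limited). The gripper opens to 92 mm and grips with 3 to 60 N. Pads are 19 mm wide; open, the fingers measure 130 mm over their backs; the gripper's body (75 mm by 190 mm) begins 47 mm behind the grasp point.
Start: joints at [1.062, 0.342, 1.524, -0, 1.275, -0.146], TCP at [186.306, 490.851, 226.741] pointing down, gripper open.
Joint ranges: [-2.53, 2.53], [-0.77, 2.02], [0.04, 2.7], [-1, 4.14], [0.28, 2.66], [-3.11, 3.11]. Speed limits (rad/s): [2.57, 2.57, 3.14, 3.14, 3.14, 3.14].

## Interface

Orientations are given as [roll, pitch, yaw] about the fixed x, y, z axes, in that order (R = Rz(yaw) Ry(pitch) Rx(roll)).
In Python, from plant import bot gives the robot as it stands.
- The arm moves only by the tool apply_moves, never from a script. Its argument "motion" is text: rows parted by semicolons, each of 4 numbers parted by spaces: the shift along the tool's x, y, z in m, then the turn about the tool's z in degrees. A call has 1 to 8 rows; each row shifts and turns the commanded pose from where the row before left it, along the tool's axes as they then stand; what a row does not reach is not made up. A row lasts 1/8 s, in which the tool goes at most 62.5 mm and 10.7 degrees, less where a joint would pass 70% of its speed; a pose out of reach is approached as far as the arm can. A call with a gripper value outside its range is refused whole. "fingers" is the opening, from -1 (shut) to 1 (fully open), set as the call begins (left out, the last holds). The fingers move at their own pace and stop on an object; the grip force is fixed at half the most. Time passes only in rows, so rows that do not move let the fingers close. It gives the time, the measured TCP pose, the force, the opening and the grip force at its end, in the units of the state.
- bot.get_obs(): the state, without advancing time (a new reading comes with each control period).
- bot.capture(name): name is "side" or "top" or "wrist"; returns a dict with "img" (384x512x3 uint8, blue, green, red), "range_z" (384x512 float32, mm along the optical axis (not along the pixel's ray), 0 where there is no reading), "fx", "fy", "cx", "cy" (pixels), "world_from_camera" (4x4, takes a point from camera to world coordinates); the wrist camera has in their place "mount" (4x4, takes a point from camera to tool coordinates, whose origin is the TCP and whose axes are the flange's). Camera axes: x right, y down, z forward; pixel columns grow to the right and rows downward; lengths in mm; the calibration is good to about 2 mm. A picture is of the moment at which its call begins: read the wrist's pose just before it.
- bot.close_job(): hands the job in; it is judged then, once.
Trained networks look in a picture, given as the dict that the camera call returned (one of the last four; its "shot" number tells which), for a name from the list of things; names that differ only in an ending like _2 or _b are one class to them, and where a whole thing is asked for, a point or a joint stands for the part that bears it (a point fixed in the world has none). Each returns a list of dicts, best first, with "p" (0 to 1); they miss things now and then, are a little off and sometimes report something else, mostly with a low value. They report only what shows in the picture. A call takes as long as a camera call. They do not tell look-alikes from the thing itself.
- bot.cut_out(picture, thing): "pixels" (384x512 bool, what is visible of it) and "point" ([column, row] in pixels, amid what is visible of it).
The state is a dict: "time": time; "joint_positions": joint angles; "dq": joint speeds; "tau": joint torques, N m; "tool_pos": TCP position; "tcp_rot": TCP orientation; "contact_force": force on the tool from outside, world axes, zero at the start; "moment": the same for the moment, N m; "grip_width": finger opening in mm; "finger_force": force on a finger pad.
Only numpy, scipy, OpenCV 4.12 (cv2) and the standard library are available. Lean on these libraries where they do the work, as an engineer would, in place of code of your own. Each camera call takes 0.05 s, during which the arm holds its last target. There are 200 camera calls.

## Task

Tidy the loose parts into the parts carousel: both control knobs into its round dish and the block battery into its oblong bin. Then screw the carousel's knurled spindle nut down clockwise until it bottoms out, back it off a quarter turn to give the bearing its play, and finish still gripping the nut and holding it steady there, without letting go. Leave the solder spool, the multimeter and the screwdriver where they are.

Things in the scene. Friction and masses are not known exactly. Their poses are not given: they have to be found in the camera images.
- carousel: Grey disc, 336 mm across, 10 mm thick, standing fixed on the bench at any yaw. Origin: centre of its underside. 100 mm from its axis: along its own +x an oblong aluminium bin, along its own -x a round grey plastic dish, both rims 44 mm above the bench. In the middle a hub 48 mm across, top 56 mm above the bench, and a threaded steel post (14 mm across, ends 102 mm above the bench) that carries the nut.
- bin_floor (a point): Centre of the inner floor of the oblong aluminium bin, 15 mm above the bench; inside 84 mm (along the carousel's x) by 120 mm (along its y), walls 4 mm thick and 29 mm high inside. Axes as the carousel's.
- dish_floor (a point): Centre of the inner floor of the round grey plastic dish, 15 mm above the bench; inside 116 mm across, wall 4 mm thick and 29 mm high inside. Axes as the carousel's.
- nut: Knurled aluminium nut on the centre post, 40 mm across, 30 mm high. Origin: centre of its underside, 56 mm above the bench when home. Right-hand thread, already started: turns about the vertical, sinks 4 mm a turn, cannot come off. A dark line on its top runs outwards along its own +x. Needs about 0.06 N m to turn and stays where it is left.
- nut_turn (a joint): Turning of the nut in rad: 0 = bottomed out on the hub (a hard stop), negative = backed off; turning clockwise seen from above raises it. A quarter turn back from home reads -1.57. It starts 1.5 to 2.6 rad short of home; the other stop is at -3.2.
- knob1: Black fluted control knob with a metal-faced top, a cylinder 36 mm across and 22 mm high, about 20 g, standing on the bench. Origin: centre of its underside.
- knob2: A second control knob, the same as knob1.
- battery: Block battery lying flat, dark with a copper-toned band, 48 mm along its x, 26 mm along its y, 17 mm high, about 45 g; two studs on its +x end stand 3 mm out. Origin: centre of its underside.
- spool: Bystander: solder spool standing on end, white flanges 42 mm across, 32 mm high. Origin: centre of its underside. Leave it.
- meter: Bystander: orange pocket multimeter lying flat, 65 mm along x, 120 mm along y, about 40 mm high, beyond the carousel on the left. Origin: centre of its underside. Leave it.
- screwdriver: Bystander: screwdriver lying beyond the carousel on the right, 180 mm long, along its own x, handle to -x, 26 mm high. Origin: on the bench, midway along it. Leave it.
Not all that is in view belongs to the job. What is shaped like the knob1 but yellow is not meant. Leave any green look-alike of the battery alone.

How it is judged:
By the outcome, as a careful person would: the job done as asked, in the order asked, and still so for the second after the job is handed in, while the arm keeps its last pose, push and grip.
It also fails if it takes over 72 s, if anything falls off the work surface, if the arm or the gripper's body presses on something with over 40 N, if the wrist force passes 120 N, or if a joint passes its speed limit or range.

## Working session

There is one attempt and no reset: what is moved stays moved. The work goes in short steps, Python scripts to look and compute and a tool call to move; the robot and the scene stay as the last step left them, time stands still between calls to the robot, and variables do not carry over. Pictures are saved under pics/ and viewed, at most 10 in all, crops included, and the job is handed in when it is done.

Besides the shell and the picture viewer there is one more tool, called as name(argument=value, ...), one argument or row to a line, values as JSON. apply_moves: Moves the arm, as the interface text tells. Its arguments: {"type":"object","properties":{"motion":{"type":"string"},"fingers":{"type":"number"}},"required":["motion"]}

```bash
mkdir -p pics; ls; cat > h.py <<'E'
import numpy as np, cv2
from plant import bot
from scipy.spatial.transform import Rotation as R
def cam(name):
    o=bot.get_obs(); p=bot.capture(name)
    if 'world_from_camera' in p: T=np.array(p['world_from_camera'])
    else:
        W=np.eye(4); W[:3,:3]=R.from_euler('xyz',o['tcp_rot']).as_matrix(); W[:3,3]=o['tool_pos']; T=W@np.array(p['mount'])
    p['T']=T; return p
def pts(p):
    z=p['range_z']; v,u=np.mgrid[:384,:512]
    c=np.stack([(u-p['cx'])/p['fx']*z,(v-p['cy'])/p['fy']*z,z],-1)
    P=c@p['T'][:3,:3].T+p['T'][:3,3]; P[z<=0]=np.nan; return P
E
python3 - <<'E'
from h import *
print(bot.get_obs())
for n in ['top','side']:
    p=cam(n); P=pts(p); cv2.imwrite(f'pics/{n}0.png',p['img'])
    print(n,p['T'].round(2).tolist(),p['fx'])
    for t in ['carousel','nut','knob1','battery','spool','meter','screwdriver']:
        for d in bot.cut_out(p,t):
            m=d['pixels']&~np.isnan(P[...,2]); q=P[m]
            if len(q)==0: continue
            zt=np.percentile(q[:,2],90); top=q[q[:,2]>zt-6]; mm=p['img'][m].mean(0).round()
            print(t,round(d['p'],2),np.round(d['point']),'n',len(q),'zt',zt.round(),'mid',((top.min(0)+top.max(0))/2).round(),'med',np.median(top,0).round(),'bgr',mm)
E
```

```text
pics
{'time': 0.0, 'joint_positions': array([ 1.06199658e+00,  3.42694513e-01,  1.52499166e+00, -8.95075003e-06,
        1.27542839e+00, -1.46026370e-01]), 'dq': array([ 3.83913655e-04, -6.24349792e-04,  3.99217827e-05,  3.59690462e-04,
        1.76871519e-03,  1.42591279e-03]), 'tau': array([ 9.06045370e-04, -4.31230438e+01, -2.44230151e+01,  7.18078692e-02,
        5.57597622e-02, -1.14620548e-04]), 'tool_pos': array([186.10098322, 490.47506643, 226.06846849]), 'tcp_rot': array([-3.14008570e+00, -2.12981403e-04,  2.77882173e+00]), 'contact_force': array([0.43324839, 0.29571163, 0.11107407]), 'moment': array([ 0.00086667,  0.03850794, -0.02292598]), 'finger_force': 0.0, 'grip_width': 91.79496768045495}
top [[0.02, -0.98, 0.2, 383.23], [-1.0, -0.02, 0.01, 7.41], [-0.0, -0.2, -0.98, 975.75], [0.0, 0.0, 0.0, 1.0]] 362.06634831867564
carousel 0.64 [262. 184.] n 11572 zt 19.0 mid [594.   3.  59.] med [598.  -2.  16.] bgr [87. 86. 80.]
nut 0.72 [261. 181.] n 187 zt 89.0 mid [595.   2.  92.] med [593.   1.  87.] bgr [104. 103.  97.]
nut 0.54 [261. 182.] n 11574 zt 19.0 mid [594.   3.  59.]
[... 1709 characters left out ...]
n 282 zt 24.0 mid [636. 286.  22.] med [636. 286.  22.] bgr [ 91. 117. 120.]
battery 0.75 [372. 138.] n 206 zt 18.0 mid [ 352. -332.   17.] med [ 353. -330.   16.] bgr [69. 89. 56.]
battery 0.61 [338. 137.] n 211 zt 18.0 mid [ 442. -294.   17.] med [ 442. -290.   17.] bgr [73. 71. 71.]
spool 0.45 [293. 111.] n 192 zt 33.0 mid [ 596. -340.   32.] med [ 595. -337.   31.] bgr [111. 112. 111.]
meter 0.63 [130. 254.] n 1928 zt 43.0 mid [738. 281.  44.] med [736. 286.  39.] bgr [49. 63. 92.]
meter 0.5 [243. 197.] n 11535 zt 38.0 mid [597.   8.  69.] med [583.  14.  43.] bgr [92. 91. 87.]
screwdriver 0.69 [238. 103.] n 263 zt 25.0 mid [ 770. -306.   24.] med [ 771. -305.   23.] bgr [ 63.  62. 107.]
```

View pics/top0.png

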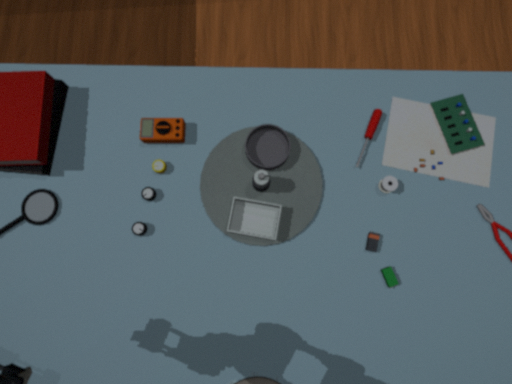

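```bash
python3 - <<'E'
from h import *
p=cam('top');P=pts(p)
# height-map: rim points z 35..50 within carousel
c=np.array([595,2]); d=P[...,:2]-c; r=np.hypot(*np.moveaxis(d,-1,0))
disc=(r<185)&(abs(P[...,2]-10)<5); q=P[disc][:,:2]; print('disc mid',(q.min(0)+q.max(0))/2,q.max(0)-q.min(0))
rim=(r<175)&(r>32)&(P[...,2]>36)&(P[...,2]<52)
m=rim.astype(np.uint8); n,l,s,ce=cv2.connectedComponentsWithStats(m)
for i in range(1,n):
    if s[i,4]>30:
        q=P[l==i][:,:2].astype(np.float32); print(s[i,4],ce[i].round(),cv2.minAreaRect(q),cv2.minEnclosingCircle(q))
# battery rect
for dd in bot.cut_out(p,'battery'):
    q=P[dd['pixels']]; q=q[(q[:,2]>13)&(q[:,2]<21)][:,:2].astype(np.float32)
    if len(q)>20: print('bat',cv2.minAreaRect(q))
E
```

```text
disc mid [600.87697214  10.86172878] [343.34591573 350.70626378]
265 [267. 145.] ((693.113525390625, -15.048332214355469), (122.17025756835938, 122.53985595703125), 69.47567749023438) ((693.9268188476562, -14.552816390991211), 62.55738067626953)
297 [254. 218.] ((496.6146545410156, 17.019577026367188), (128.24208068847656, 92.33537292480469), 80.73064422607422) ((496.6878967285156, 16.254478454589844), 77.64159393310547)
bat ((354.005859375, -334.89801025390625), (49.82096481323242, 26.33159828186035), 24.55107879638672)
bat ((442.5980224609375, -294.10150146484375), (25.165456771850586, 45.86293029785156), 78.52104949951172)
bat ((591.9653930664062, 0.3084716796875), (320.16424560546875, 315.6334533691406), 37.50356674194336)
```

The top view shows the carousel at about (261,184), with the dish at (267,147) and the bin at (254,218). The two dark knobs are at (148,193) and (139,229), with a yellow look-alike at (159,166). The dark battery is at (372,242), with the green one at (390,276). So the carousel centre is (595,1) mm at yaw ≈170.7°. The rim centres are 199 mm apart, which fits the 200 mm expected.

```bash
cat >> h.py <<'E'
def plan(x,y,z,yawdeg,n):
    o=bot.get_obs(); p=np.array(o['tool_pos']); yaw=o['tcp_rot'][2]
    dy=(np.radians(yawdeg)-yaw+np.pi)%(2*np.pi)-np.pi; d=(np.array([x,y,z])-p)/n/1000
    out=[]
    for i in range(n):
        w=yaw+dy*i/n; c,s=np.cos(w),np.sin(w)
        out.append('%.3f %.3f %.3f %.1f'%(c*d[0]+s*d[1],s*d[0]-c*d[1],-d[2],-np.degrees(dy)/n))
    print(o['time'],p.round(1),np.degrees(yaw).round(1),'|','; '.join(out))
def look(thing,near=None,name='wrist',save=None):
    p=cam(name);P=pts(p)
    if save: cv2.imwrite(f'pics/{save}.png',p['img'])
    for d in bot.cut_out(p,thing):
        m=d['pixels']&~np.isnan(P[...,2]); q=P[m]
        if len(q)<30: continue
        zt=np.percentile(q[:,2],90); t=q[abs(q[:,2]-zt)<4]
        r=cv2.minAreaRect(t[:,:2].astype(np.float32))
        print(thing,round(d['p'],2),np.round(d['point']),'zt',zt.round(1),'rect',np.round(r[0],1),np.round(r[1],1),round(r[2],1),'bgr',p['img'][m].mean(0).round())
    return p,P
E
python3 -c "
from h import *
plan(467,321,130,170.7,8)"
```

```text
0.9 [186.3 490.9 226.8] 159.2 | -0.040 -0.007 0.012 -1.4; -0.040 -0.008 0.012 -1.4; -0.040 -0.009 0.012 -1.4; -0.040 -0.010 0.012 -1.4; -0.039 -0.011 0.012 -1.4; -0.039 -0.012 0.012 -1.4; -0.039 -0.013 0.012 -1.4; -0.038 -0.014 0.012 -1.4
```

apply_moves(
  motion="-0.040 -0.007 0.012 -1.4; -0.040 -0.008 0.012 -1.4; -0.040 -0.009 0.012 -1.4; -0.040 -0.010 0.012 -1.4; -0.039 -0.011 0.012 -1.4; -0.039 -0.012 0.012 -1.4; -0.039 -0.013 0.012 -1.4; -0.038 -0.014 0.012 -1.4",
  fingers=0.5,
)

```text
time: 1.9
tool_pos: [468.0, 322.8, 130.4]
tcp_rot: [3.141, 0.0, 2.975]
contact_force: [0.4, 0.7, -0.5]
grip_width: 68.6
finger_force: 0.0
```

```bash
python3 -c "
from h import *
look('knob1',save='w1')
plan(467,321,3,170.7,4)"
```

```text
knob1 0.96 [254. 187.] zt 23.2 rect [466.2 323.7] [35.1 34.9] 80.3 bgr [135. 135. 122.]
knob1 0.95 [251. 265.] zt 22.9 rect [548.1 307.5] [32.5 11.6] 84.1 bgr [75. 73. 63.]
knob1 0.73 [245. 326.] zt 18.4 rect [622.7 286.3] [26.3  5.7] 76.9 bgr [43. 82. 90.]
2.0 [469.3 321.1 129.3] 170.2 | 0.001 -0.000 0.032 -0.1; 0.001 -0.000 0.032 -0.1; 0.001 -0.000 0.032 -0.1; 0.001 -0.000 0.032 -0.1
```

apply_moves(
  motion="0.002 0.002 0.04 0; 0 0 0.04 0; 0 0 0.03 0; 0 0 0.015 0; 0 0 0 0",
)

```text
time: 2.62
tool_pos: [464.6, 326.0, 5.3]
tcp_rot: [-3.141, -0.001, 2.975]
contact_force: [0.4, -0.2, 0.1]
grip_width: 68.7
finger_force: 0.0
```

apply_moves(
  motion="0 0 0 0; 0 0 0 0; 0 0 0 0; 0 0 0 0",
  fingers=-1,
)

```text
time: 3.12
tool_pos: [465.3, 325.9, 6.2]
tcp_rot: [3.141, 0.001, 2.974]
contact_force: [-0.0, -0.4, 3.1]
grip_width: 35.4
finger_force: 30.0
```

apply_moves(
  motion="0 0 -0.04 0; 0 0 -0.04 0; 0 0 -0.01 0; 0 0 0 0",
)

```text
time: 3.62
tool_pos: [465.1, 325.9, 95.9]
tcp_rot: [3.141, 0.001, 2.974]
contact_force: [-0.6, -0.7, -0.5]
grip_width: 35.3
finger_force: 30.0
```

```bash
python3 -c "
from h import *
plan(715,-19,95,170.7,8)"
```

```text
3.625 [465.1 325.9  95.9] 170.4 | -0.038 -0.037 0.000 -0.0; -0.038 -0.037 0.000 -0.0; -0.038 -0.037 0.000 -0.0; -0.038 -0.037 0.000 -0.0; -0.038 -0.037 0.000 -0.0; -0.038 -0.037 0.000 -0.0; -0.038 -0.037 0.000 -0.0; -0.038 -0.037 0.000 -0.0
```

apply_moves(
  motion="-0.038 -0.037 0 0; -0.038 -0.037 0 0; -0.038 -0.037 0 0; -0.038 -0.037 0 0; -0.038 -0.037 0 0; -0.038 -0.037 0 0; -0.038 -0.037 0 0; -0.038 -0.037 0 0",
)

```text
time: 4.62
tool_pos: [715.4, -18.0, 93.1]
tcp_rot: [3.142, -0.004, 2.974]
contact_force: [0.5, 0.3, -0.9]
grip_width: 35.1
finger_force: 30.0
```

```bash
python3 -c "
from h import *
plan(715,-19,23,170.7,4)
p=cam('wrist');P=pts(p)
cv2.imwrite('pics/w2.png',p['img'])
m=(P[...,2]>38)&(P[...,2]<50)&(np.hypot(P[...,0]-693,P[...,1]+15)<75)
q=P[m][:,:2].astype(np.float32);print(len(q),cv2.minEnclosingCircle(q),q.min(0),q.max(0))
"
```

```text
4.625 [715.4 -18.   93.1] 170.4 | 0.000 -0.000 0.018 -0.1; 0.000 -0.000 0.018 -0.1; 0.000 -0.000 0.018 -0.1; 0.000 -0.000 0.018 -0.1
2695 ((694.3020629882812, -13.639781951904297), 61.94870376586914) [632.6597  -75.03523] [741.8662    47.906532]
```

apply_moves(
  motion="0 0 0.025 0; 0 0 0.025 0; 0 0 0.02 0; 0 0 0 0; 0 0 0 0",
)

```text
time: 5.3
tool_pos: [715.8, -16.5, 26.1]
tcp_rot: [3.141, 0.0, 2.974]
contact_force: [-0.2, -0.5, 0.6]
grip_width: 35.3
finger_force: 30.0
```

apply_moves(
  motion="0 0 0 0; 0 0 0 0; 0 0 0 0",
  fingers=0.0,
)

```text
time: 5.68
tool_pos: [715.8, -16.7, 26.2]
tcp_rot: [3.141, 0.001, 2.974]
contact_force: [-0.8, -0.1, -0.2]
grip_width: 45.9
finger_force: 0.0
```

apply_moves(
  motion="0 0 -0.03 0; 0 0 -0.03 0; 0 0 -0.03 0; 0 0 0 0",
)

```text
time: 6.18
tool_pos: [717.2, -16.8, 119.1]
tcp_rot: [3.141, 0.006, 2.974]
contact_force: [0.5, 0.5, 0.7]
grip_width: 46.0
finger_force: 0.0
```

```bash
python3 -c "
from h import *
plan(560,305,113,170.7,8)
look('knob1')"
```

```text
6.175 [717.2 -16.8 119.1] 170.4 | 0.026 0.036 0.001 -0.0; 0.026 0.036 0.001 -0.0; 0.026 0.036 0.001 -0.0; 0.026 0.036 0.001 -0.0; 0.026 0.036 0.001 -0.0; 0.026 0.036 0.001 -0.0; 0.026 0.036 0.001 -0.0; 0.026 0.037 0.001 -0.0
knob1 0.67 [256. 196.] zt 38.2 rect [717.2 -15.6] [34.8 35.5] 7.1 bgr [152. 152. 145.]
```

apply_moves(
  motion="0.026 0.036 0 0; 0.026 0.036 0 0; 0.026 0.036 0 0; 0.026 0.036 0 0; 0.026 0.036 0 0; 0.026 0.036 0 0; 0.026 0.036 0 0; 0.026 0.036 0 0",
  fingers=0.5,
)

```text
time: 7.28
tool_pos: [556.8, 302.8, 114.0]
tcp_rot: [-3.14, -0.003, 2.974]
contact_force: [0.4, 0.2, -0.7]
grip_width: 69.1
finger_force: 0.0
```

```bash
python3 -c "
from h import *
look('knob1')
plan(560,305,5,170.7,4)"
```

```text
knob1 0.66 [256. 198.] zt 23.3 rect [560.2 306.3] [34.6 34.5] 28.9 bgr [135. 135. 123.]
knob1 0.63 [245. 266.] zt 22.7 rect [625.1 286.1] [32.  11.8] 79.6 bgr [ 84. 135. 137.]
7.375 [555.2 305.5 114. ] 170.7 | -0.001 0.000 0.027 -0.0; -0.001 0.000 0.027 -0.0; -0.001 0.000 0.027 -0.0; -0.001 0.000 0.027 -0.0
```

apply_moves(
  motion="-0.004 0.002 0.04 0; 0 0 0.04 0; 0 0 0.028 0; 0 0 0 0; 0 0 0 0",
)

```text
time: 8.0
tool_pos: [563.3, 303.0, 8.3]
tcp_rot: [3.141, 0.001, 2.974]
contact_force: [0.2, 0.0, 0.1]
grip_width: 68.8
finger_force: 0.0
```

apply_moves(
  motion="0 0 0 0; 0 0 0 0; 0 0 0 0; 0 0 0 0",
  fingers=-1,
)

```text
time: 8.5
tool_pos: [562.8, 303.4, 8.1]
tcp_rot: [3.141, 0.0, 2.974]
contact_force: [0.0, 0.5, 2.5]
grip_width: 35.0
finger_force: 30.0
```

apply_moves(
  motion="0 0 -0.04 0; 0 0 -0.04 0; 0 0 -0.03 0; 0 0 0 0",
)

```text
time: 9.0
tool_pos: [564.1, 303.9, 120.5]
tcp_rot: [3.139, 0.005, 2.974]
contact_force: [0.4, -0.8, -1.1]
grip_width: 35.1
finger_force: 30.0
```

```bash
python3 -c "
from h import *
plan(673,-10,120,170.7,8)"
```

```text
9.0 [564.1 303.9 120.5] 170.4 | -0.020 -0.036 0.000 -0.0; -0.020 -0.036 0.000 -0.0; -0.020 -0.036 0.000 -0.0; -0.020 -0.036 0.000 -0.0; -0.020 -0.036 0.000 -0.0; -0.020 -0.036 0.000 -0.0; -0.020 -0.036 0.000 -0.0; -0.020 -0.037 0.000 -0.0
```

apply_moves(
  motion="-0.020 -0.036 0 0; -0.020 -0.036 0 0; -0.020 -0.036 0 0; -0.020 -0.036 0 0; -0.020 -0.036 0 0; -0.020 -0.036 0 0; -0.020 -0.036 0 0; -0.020 -0.037 0 0",
)

```text
time: 10.0
tool_pos: [671.9, -9.5, 115.8]
tcp_rot: [3.142, -0.003, 2.974]
contact_force: [0.6, 0.5, -0.1]
grip_width: 34.9
finger_force: 30.0
```

apply_moves(
  motion="0 0 0.03 0; 0 0 0.03 0; 0 0 0.02 0; 0 0 0 0; 0 0 0 0",
)

```text
time: 10.62
tool_pos: [672.5, -8.3, 37.8]
tcp_rot: [3.141, 0.0, 2.974]
contact_force: [0.6, -0.1, -0.7]
grip_width: 35.4
finger_force: 30.0
```

apply_moves(
  motion="0 0 0.011 0; 0 0 0 0",
)

```text
time: 10.88
tool_pos: [671.8, -8.2, 26.0]
tcp_rot: [3.142, -0.001, 2.974]
contact_force: [-0.0, -0.3, -0.8]
grip_width: 35.2
finger_force: 30.0
```

apply_moves(
  motion="0 0 0 0; 0 0 0 0; 0 0 0 0",
  fingers=0.0,
)

```text
time: 11.25
tool_pos: [672.5, -8.3, 27.0]
tcp_rot: [3.142, 0.001, 2.974]
contact_force: [-0.2, -0.3, -0.3]
grip_width: 45.6
finger_force: 0.0
```

apply_moves(
  motion="0 0 -0.035 0; 0 0 -0.035 0; 0 0 -0.035 0; 0 0 0 0",
)

```text
time: 11.75
tool_pos: [674.3, -8.5, 135.6]
tcp_rot: [3.141, 0.007, 2.974]
contact_force: [-0.1, 0.4, 0.7]
grip_width: 46.2
finger_force: 0.0
```

```bash
python3 -c "
from h import *
look('knob1')
plan(443,-294,125,168.5,8)"
```

```text
knob1 0.93 [254. 183.] zt 38.3 rect [669.5  -6.9] [34.8 34.7] 0.4 bgr [156. 156. 150.]
knob1 0.76 [254. 235.] zt 38.3 rect [717.2 -15.7] [34.5 35.6] 79.3 bgr [143. 144. 137.]
11.85 [672.2  -8.3 131.6] 170.4 | 0.022 -0.040 0.001 0.2; 0.022 -0.040 0.001 0.2; 0.022 -0.040 0.001 0.2; 0.022 -0.040 0.001 0.2; 0.022 -0.040 0.001 0.2; 0.021 -0.040 0.001 0.2; 0.021 -0.041 0.001 0.2; 0.021 -0.041 0.001 0.2
```

apply_moves(
  motion="0.022 -0.040 0 0.2; 0.022 -0.040 0 0.2; 0.022 -0.040 0 0.2; 0.022 -0.040 0 0.2; 0.022 -0.040 0 0.2; 0.021 -0.040 0 0.2; 0.021 -0.041 0 0.2; 0.021 -0.041 0 0.2",
  fingers=0.4,
)

```text
time: 12.85
tool_pos: [443.0, -294.7, 130.3]
tcp_rot: [3.14, -0.002, 2.946]
contact_force: [0.6, -1.5, -0.3]
grip_width: 64.0
finger_force: 0.0
```

```bash
python3 -c "
from h import *
look('battery',save='w3')
plan(443,-294,5,168.5,1)"
```

```text
battery 0.78 [189. 100.] zt 17.9 rect [ 355.2 -334.4] [48.2 26.4] 21.8 bgr [ 84. 141.  62.]
battery 0.73 [255. 188.] zt 17.9 rect [ 444.2 -295.1] [26.1 49.5] 76.8 bgr [90. 91. 96.]
12.95 [ 441.7 -296.7  130.3] 168.6 | -0.001 0.003 0.125 0.1
```

apply_moves(
  motion="-0.001 0 0.04 1.8; 0 0 0.04 0; 0 0 0.03 0; 0 0 0.017 0; 0 0 0 0",
)

```text
time: 13.58
tool_pos: [444.8, -292.9, 2.8]
tcp_rot: [3.139, -0.004, 2.915]
contact_force: [0.6, 0.5, 0.8]
grip_width: 64.2
finger_force: 0.0
```

apply_moves(
  motion="0 0 0 0; 0 0 0 0; 0 0 0 0; 0 0 0 0",
  fingers=-1,
)

```text
time: 14.08
tool_pos: [445.7, -294.6, 5.1]
tcp_rot: [-3.141, 0.001, 2.915]
contact_force: [-0.0, -0.7, 0.8]
grip_width: 28.9
finger_force: 0.2
```

apply_moves(
  motion="0 0 -0.04 0; 0 0 -0.04 0; 0 0 -0.04 0; 0 0 0 0",
)

```text
time: 14.58
tool_pos: [447.1, -295.7, 127.9]
tcp_rot: [-3.138, 0.006, 2.915]
contact_force: [0.1, -1.5, -0.4]
grip_width: 25.1
finger_force: 30.0
```

```bash
python3 -c "
from h import *
plan(494,18,122,170.7,8)"
```

```text
14.575 [ 447.1 -295.7  127.9] 167.0 | 0.003 0.040 0.001 -0.5; 0.003 0.040 0.001 -0.5; 0.002 0.040 0.001 -0.5; 0.002 0.040 0.001 -0.5; 0.002 0.040 0.001 -0.5; 0.002 0.040 0.001 -0.5; 0.001 0.040 0.001 -0.5; 0.001 0.040 0.001 -0.5
```

apply_moves(
  motion="0.003 0.040 0 -0.5; 0.003 0.040 0 -0.5; 0.002 0.040 0 -0.5; 0.002 0.040 0 -0.5; 0.002 0.040 0 -0.5; 0.002 0.040 0 -0.5; 0.001 0.040 0 -0.5; 0.001 0.040 0 -0.5",
)

```text
time: 15.58
tool_pos: [491.7, 23.9, 123.7]
tcp_rot: [3.142, -0.002, 2.985]
contact_force: [0.6, -0.3, -0.2]
grip_width: 25.3
finger_force: 30.0
```

```bash
python3 -c "
from h import *
look('battery',save='w4')
plan(496,17,24,170.7,1)"
```

```text
battery 0.74 [254. 234.] zt 129.7 rect [487.2  25.8] [25.7 41.4] 80.6 bgr [65. 67. 72.]
battery 0.67 [250. 318.] zt 86.9 rect [580.    4.4] [34.2 10.6] 81.8 bgr [100. 101.  95.]
15.675 [491.6  25.7 123.7] 171.2 | -0.006 -0.008 0.100 0.5
```

View pics/w4.png

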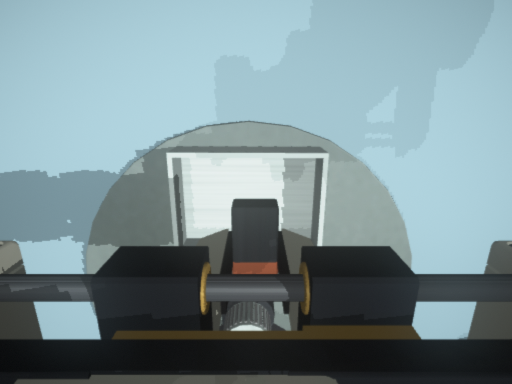

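The wrist view shows the battery held at (255,235) over the bin, with its underside about 11 mm below the fingertips. The nut is behind it at (248,315). I'll release with the tip at about z = 28.

apply_moves(
  motion="-0.006 -0.007 0.03 0; 0 0 0.03 0; 0 0 0.03 0; 0 0 0.005 0; 0 0 0 0",
)

```text
time: 16.3
tool_pos: [497.0, 14.3, 29.7]
tcp_rot: [-3.142, -0.001, 2.984]
contact_force: [0.3, 0.2, -0.2]
grip_width: 25.4
finger_force: 30.0
```

```bash
python3 -c "
from h import *
look('battery');print(bot.get_obs()['tool_pos'])"
```

```text
battery 0.82 [253. 237.] zt 35.7 rect [492.4  16.1] [26.1 41. ] 81.0 bgr [65. 67. 72.]
[497.7882036   14.415829    30.64102411]
```

apply_moves(
  motion="0 0 0.002 0; 0 0 0 0",
)

```text
time: 16.65
tool_pos: [497.3, 14.7, 28.2]
tcp_rot: [3.142, 0.001, 2.985]
contact_force: [-0.0, 0.3, -0.6]
grip_width: 25.3
finger_force: 30.0
```

apply_moves(
  motion="0 0 0 0; 0 0 0 0; 0 0 0 0",
  fingers=0.0,
)

```text
time: 17.02
tool_pos: [497.2, 14.7, 27.8]
tcp_rot: [3.142, 0.0, 2.985]
contact_force: [0.4, -0.9, 0.6]
grip_width: 45.1
finger_force: 0.0
```

apply_moves(
  motion="0 0 -0.04 0; 0 0 -0.04 0; 0 0 -0.04 0; 0 0 -0.02 0; 0 0 0 0",
)

```text
time: 17.65
tool_pos: [497.9, 14.6, 169.0]
tcp_rot: [3.141, 0.004, 2.985]
contact_force: [-0.4, 0.2, 0.1]
grip_width: 45.9
finger_force: 0.0
```

```bash
python3 -c "
from h import *
look('battery')
plan(595,1,140,175,4)"
```

```text
battery 0.81 [253. 178.] zt 32.0 rect [496.6  15.9] [25.4 48.2] 81.6 bgr [102. 107. 115.]
17.75 [496.6  14.8 166.9] 171.0 | -0.025 0.000 0.007 -1.0; -0.025 0.000 0.007 -1.0; -0.025 -0.000 0.007 -1.0; -0.025 -0.001 0.007 -1.0
```

apply_moves(
  motion="-0.025 0 0.004 -1; -0.025 0 0.004 -1; -0.025 0 0.004 -1; -0.025 0 0.004 -1; 0 0 0 0",
  fingers=0.6,
)

```text
time: 18.38
tool_pos: [596.2, 1.5, 149.2]
tcp_rot: [3.141, -0.003, 3.054]
contact_force: [-0.6, -0.5, -0.1]
grip_width: 73.1
finger_force: 0.0
```

```bash
python3 -c "
from h import *
p,P=look('nut',save='w5')
d=np.hypot(P[...,0]-595,P[...,1]-1)
m=(P[...,2]>82)&(P[...,2]<92)&(d<30); q=P[m][:,:2].astype(np.float32); print(len(q),cv2.minEnclosingCircle(q),np.median(P[m][:,2]))
m=(P[...,2]>96)&(P[...,2]<106)&(d<30); q=P[m][:,:2].astype(np.float32); print('post',len(q),cv2.minEnclosingCircle(q))
print(bot.get_obs()['joint_positions'].round(2)); plan(595,1,65,175,1)"
```

```text
nut 0.94 [254. 194.] zt 88.0 rect [595.1   2.4] [39.  38.7] 81.1 bgr [186. 188. 177.]
nut 0.54 [254. 140.] zt 40.5 rect [601.8   1.3] [128.5 304.7] 80.8 bgr [156. 159. 146.]
nut 0.34 [247. 308.] zt 38.7 rect [725.8 -16.3] [32.7 18.1] 85.0 bgr [165. 166. 157.]
1572 ((595.6522216796875, 1.7346450090408325), 20.635406494140625) 87.16698642066456
post 362 ((595.5119018554688, 2.3256473541259766), 7.93064546585083)
[-0.13  0.54  1.43  0.    1.18 -1.61]
18.475 [595.    1.8 150.2] 175.0 | -0.000 -0.001 0.085 -0.0
```

View pics/w5.png

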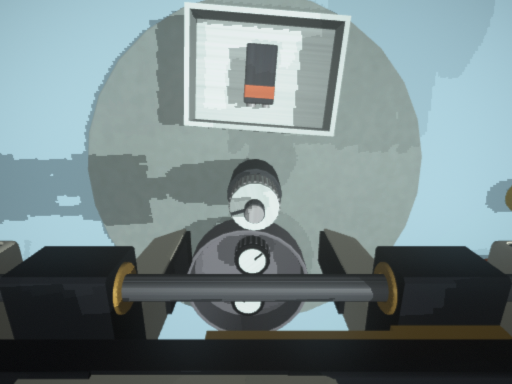

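The view shows the battery in the bin at (260,73) and both knobs in the dish. The nut is centred between the fingers at (254,205), and its dark line points left to (233,213).

apply_moves(
  motion="0 0 0.03 0; 0 0 0.03 0; 0 0 0.02 0; 0 0 0.006 0; 0 0 0 0; 0 0 0 0",
)

```text
time: 19.23
tool_pos: [596.7, 1.7, 66.8]
tcp_rot: [3.142, 0.002, 3.055]
contact_force: [-0.4, -0.3, -0.8]
grip_width: 73.4
finger_force: 0.0
```

apply_moves(
  motion="0 0 0 0; 0 0 0 0; 0 0 0 0; 0 0 0 0; 0 0 0 0",
  fingers=-1,
)

```text
time: 19.85
tool_pos: [596.2, 1.2, 65.8]
tcp_rot: [-3.141, 0.0, 3.054]
contact_force: [0.3, -2.9, 0.8]
grip_width: 38.5
finger_force: 30.0
```

```bash
python3 -c "
from h import *
o=bot.get_obs();print(o)"
```

```text
{'time': 19.85, 'joint_positions': array([-1.26204732e-01,  6.32970056e-01,  1.51852271e+00, -6.42880799e-04,
        9.90006233e-01, -1.60954068e+00]), 'dq': array([-0.00013371, -0.00162563,  0.00057642,  0.00146449, -0.00139683,
       -0.00081453]), 'tau': array([ 1.77768175e+00, -5.25960052e+01, -2.02267742e+01,  6.92303292e-01,
       -5.24539920e-02,  1.06652480e-02]), 'tool_pos': array([596.22638627,   1.1915179 ,  65.82629708]), 'tcp_rot': array([-3.14105193e+00,  7.26685927e-05,  3.05448501e+00]), 'contact_force': array([ 0.33983538, -2.89019417,  0.77325749]), 'moment': array([-0.44177106,  0.15930716, -0.0469819 ]), 'finger_force': 29.998210072517395, 'grip_width': 38.518372907509786}
```

apply_moves(
  motion="0 0 0.0001 8; 0 0 0.0001 8; 0 0 0.0001 8; 0 0 0.0001 8; 0 0 0.0001 8; 0 0 0.0001 8; 0 0 0.0001 8; 0 0 0.0001 8",
)

```text
time: 20.85
tool_pos: [595.4, 0.1, 65.1]
tcp_rot: [-3.139, 0.001, 1.933]
contact_force: [-4.0, -7.1, 4.1]
grip_width: 38.4
finger_force: 30.0
```

```bash
echo "
def st():
    o=bot.get_obs();print(o['time'],'yaw',np.degrees(o['tcp_rot'][2]).round(2),'M',o['moment'].round(3),'F',o['contact_force'].round(1),'q6 tau',o['tau'][5].round(3),o['joint_positions'][5].round(3),o['tool_pos'].round(1))
" >>h.py; python3 -c "
from h import *
st()"
```

```text
20.85 yaw 110.76 M [-1.313  0.74   0.091] F [-4.  -7.1  4.1] q6 tau -1.404 -0.488 [5.954e+02 1.000e-01 6.510e+01]
```

apply_moves(
  motion="0 0 0.0001 5; 0 0 0.0001 5; 0 0 0.0001 5",
)

```text
time: 21.22
tool_pos: [595.1, -0.0, 64.9]
tcp_rot: [-3.139, 0.002, 1.673]
contact_force: [-6.6, -7.9, 5.3]
grip_width: 38.1
finger_force: 30.0
```

```bash
python3 -c "
from h import *
st()"
```

```text
21.225 yaw 95.86 M [-1.437  0.989  0.055] F [-6.6 -7.9  5.3] q6 tau -0.854 -0.228 [595.1  -0.   64.9]
```

apply_moves(
  motion="0 0 0.0001 5; 0 0 0.0001 5",
)

```text
time: 21.48
tool_pos: [594.9, -0.0, 64.7]
tcp_rot: [-3.139, 0.002, 1.499]
contact_force: [-7.3, -8.8, 7.1]
grip_width: 38.1
finger_force: 30.0
```

```bash
python3 -c "
from h import *
st()"
```

```text
21.475 yaw 85.86 M [-1.41   1.166  0.038] F [-7.3 -8.8  7.1] q6 tau -0.855 -0.053 [594.9  -0.   64.7]
```

apply_moves(
  motion="0 0 0.0001 5; 0 0 0.0001 5",
)

```text
time: 21.72
tool_pos: [594.7, 0.0, 64.6]
tcp_rot: [-3.139, 0.003, 1.324]
contact_force: [-7.7, -7.7, 7.6]
grip_width: 38.2
finger_force: 30.0
```

```bash
python3 -c "
from h import *
st()"
```

```text
21.725 yaw 75.87 M [-1.423  1.288  0.011] F [-7.7 -7.7  7.6] q6 tau -0.857 0.121 [594.7   0.   64.6]
```

apply_moves(
  motion="0 0 0 5; 0 0 0 5",
)

```text
time: 21.98
tool_pos: [594.4, 0.1, 64.5]
tcp_rot: [-3.139, 0.004, 1.15]
contact_force: [-7.8, -8.1, 7.1]
grip_width: 38.2
finger_force: 30.0
```

```bash
python3 -c "
from h import *
st()"
```

```text
21.975 yaw 65.87 M [-1.351  1.335  0.077] F [-7.8 -8.1  7.1] q6 tau -0.858 0.296 [5.944e+02 1.000e-01 6.450e+01]
```

apply_moves(
  motion="0 0 0 5; 0 0 0 5",
)

```text
time: 22.22
tool_pos: [595.2, 1.7, 64.6]
tcp_rot: [-3.14, 0.001, 0.976]
contact_force: [-3.0, 0.5, 4.8]
grip_width: 38.3
finger_force: 30.0
```

```bash
python3 -c "
from h import *
st()"
```

```text
22.225 yaw 55.94 M [0.135 0.678 0.965] F [-3.   0.5  4.8] q6 tau -0.053 0.469 [595.2   1.7  64.6]
```

apply_moves(
  motion="0 0 0 4; 0 0 0 4",
)

```text
time: 22.48
tool_pos: [595.6, 2.0, 64.6]
tcp_rot: [-3.141, 0.001, 0.838]
contact_force: [-6.2, -2.5, 4.9]
grip_width: 38.2
finger_force: 30.0
```

```bash
python3 -c "
from h import *
st()"
```

```text
22.475 yaw 48.0 M [-0.533  1.07   0.833] F [-6.2 -2.5  4.9] q6 tau 0.101 0.608 [595.6   2.   64.6]
```

```bash
python3 -c "
from h import *
st()
p=cam('wrist'); np.savez('home.npz',img=p['img'],T=p['T'])
c=p['img'][130:290,180:330]; cv2.imwrite('pics/w6.png',cv2.resize(c,None,fx=4,fy=4,interpolation=cv2.INTER_CUBIC)[:600])
st()"
```

```text
22.475 yaw 48.0 M [-0.533  1.07   0.833] F [-6.2 -2.5  4.9] q6 tau 0.101 0.608 [595.6   2.   64.6]
22.525 yaw 47.85 M [-0.019  0.715  0.798] F [-4.   0.7  5.8] q6 tau 0.739 0.611 [595.5   1.9  64.6]
```

View pics/w6.png

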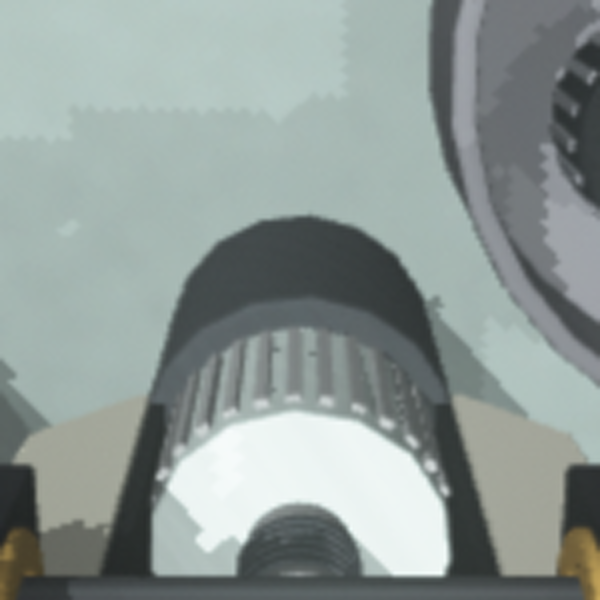

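The nut is gripped squarely at about (300,450) in the crop. Its line is hidden at the lower edge, so I'll find the release point from the moment. The stop shows clearly: Mz went from about 0.05 to 0.9.

apply_moves(
  motion="0 0 0 -1; 0 0 0 0",
)

```text
time: 22.78
tool_pos: [595.5, 1.9, 64.6]
tcp_rot: [-3.14, 0.001, 0.857]
contact_force: [-3.6, 0.4, 6.1]
grip_width: 38.4
finger_force: 30.0
```

```bash
python3 -c "
from h import *
st()"
```

```text
22.775 yaw 49.1 M [-0.121  0.703  0.319] F [-3.6  0.4  6.1] q6 tau 0.305 0.588 [595.5   1.9  64.6]
```

apply_moves(
  motion="0 0 0 -1; 0 0 0 0",
)

```text
time: 23.02
tool_pos: [595.5, 2.0, 64.6]
tcp_rot: [-3.14, 0.0, 0.873]
contact_force: [-4.7, 0.3, 5.6]
grip_width: 38.2
finger_force: 30.0
```

```bash
python3 -c "
from h import *
st()"
```

```text
23.025 yaw 50.05 M [-0.162  0.781  0.043] F [-4.7  0.3  5.6] q6 tau -0.052 0.572 [595.5   2.   64.6]
```

apply_moves(
  motion="0 0 0 -1; 0 0 0 0",
)

```text
time: 23.28
tool_pos: [595.5, 2.0, 64.6]
tcp_rot: [-3.14, 0.0, 0.891]
contact_force: [-3.9, -0.7, 5.7]
grip_width: 38.0
finger_force: 30.0
```

```bash
python3 -c "
from h import *
st()"
```

```text
23.275 yaw 51.04 M [-0.068  0.837 -0.036] F [-3.9 -0.7  5.7] q6 tau -0.074 0.554 [595.5   2.   64.6]
```

apply_moves(
  motion="0 0 0 -1; 0 0 0 0",
)

```text
time: 23.52
tool_pos: [595.5, 2.0, 64.6]
tcp_rot: [-3.14, 0.0, 0.908]
contact_force: [-4.5, -0.4, 5.4]
grip_width: 38.2
finger_force: 30.0
```

```bash
python3 -c "
from h import *
st()"
```

```text
23.525 yaw 52.04 M [-0.107  0.87   0.034] F [-4.5 -0.4  5.4] q6 tau -0.074 0.537 [595.5   2.   64.6]
```

apply_moves(
  motion="0 0 -0.0001 -8; 0 0 -0.0001 -8; 0 0 -0.0001 -8; 0 0 -0.0001 -8; 0 0 -0.0001 -8; 0 0 -0.0001 -8; 0 0 -0.0001 -8; 0 0 -0.0001 -8",
)

```text
time: 24.52
tool_pos: [594.5, 2.1, 65.3]
tcp_rot: [-3.139, -0.002, 2.03]
contact_force: [-8.2, 0.1, 7.9]
grip_width: 38.4
finger_force: 30.0
```

apply_moves(
  motion="0 0 -0.0001 -8; 0 0 -0.0001 -8; 0 0 -0.0001 -4; 0 0 0 -2; 0 0 0 0; 0 0 0 0",
)

```text
time: 25.28
tool_pos: [594.3, 1.9, 65.5]
tcp_rot: [-3.139, -0.003, 2.409]
contact_force: [-8.1, -1.3, 7.6]
grip_width: 38.5
finger_force: 30.0
```

```bash
python3 -c "
from h import *
st()"
```

```text
25.275 yaw 138.05 M [-0.112  1.35   0.023] F [-8.1 -1.3  7.6] q6 tau 0.045 -0.964 [594.3   1.9  65.5]
```

apply_moves(
  motion="0 0 0 -2; 0 0 0 0; 0 0 0 0",
)

```text
time: 25.65
tool_pos: [594.2, 1.9, 65.5]
tcp_rot: [-3.139, -0.004, 2.444]
contact_force: [-8.4, -0.4, 7.8]
grip_width: 38.8
finger_force: 30.0
```

```bash
python3 -c "
from h import *
st()
p=cam('wrist'); h=np.load('home.npz')['img']
f=lambda i:cv2.resize(i[195:270,210:300],None,fx=4,fy=4,interpolation=cv2.INTER_CUBIC)
cv2.imwrite('pics/w7.png',np.hstack([f(h),f(p['img'])]))
look('battery',name='side'); look('knob1',name='side'); cv2.imwrite('pics/s7.png',cam('side')['img'])
st()"
```

```text
25.65 yaw 140.04 M [-0.108  1.318  0.023] F [-8.4 -0.4  7.8] q6 tau 0.041 -0.999 [594.2   1.9  65.5]
battery 0.68 [280. 208.] zt 32.3 rect [495.5  17.7] [28.1 48.8] 79.7 bgr [68. 68. 74.]
battery 0.65 [371. 138.] zt 18.1 rect [ 353.3 -331.7] [48.7 27.8] 24.2 bgr [73. 94. 59.]
knob1 0.61 [201. 166.] zt 38.4 rect [721.3  -6.7] [14.3 30.5] 42.2 bgr [91. 89. 85.]
knob1 0.59 [165. 279.] zt 23.7 rect [636.5 284.9] [33.7 33.1] 28.1 bgr [ 99. 127. 131.]
knob1 0.39 [218. 176.] zt 38.6 rect [658.    1.5] [22.2 13. ] 42.4 bgr [67. 66. 63.]
knob1 0.34 [245. 203.] zt 38.7 rect [601.    2.7] [130.7 306.3] 81.0 bgr [96. 96. 91.]
25.95 yaw 140.04 M [-0.165  1.369  0.079] F [-7.9 -1.   8.4] q6 tau 0.043 -0.999 [594.2   1.9  65.5]
```

View pics/w7.png

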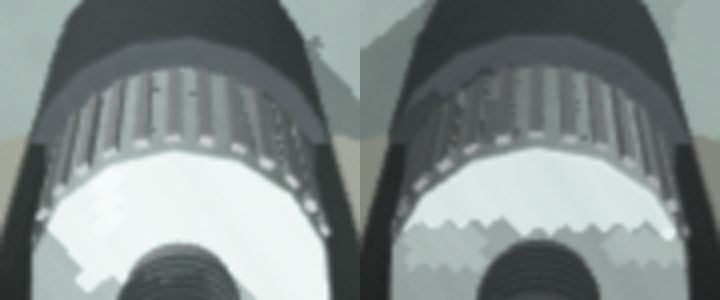

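View pics/s7.png

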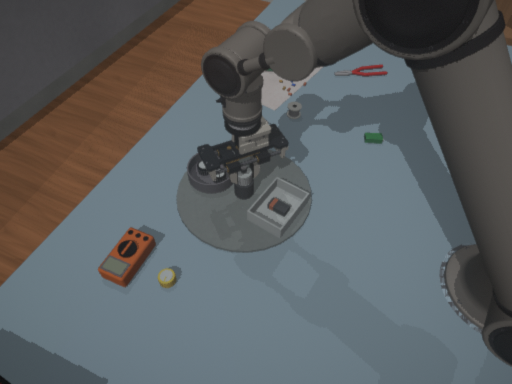

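The flutes have shifted only about 4 px against the home picture. That matches the 2° of wind-up released before the nut moved, so there was no slip while backing off. The side view shows the battery in the bin at (280,208), the knobs in the dish, and the bystanders in view undisturbed.

```bash
python3 -c "
from plant import bot
print(bot.close_job())"
```

```text
the job is handed in; nothing more can be done
None
```

I handed the job in at about 26 s: both knobs are in the dish, the battery is in the bin, and the nut was bottomed out, backed off a quarter turn by wrist angle (nut's own line hidden) and is still gripped; no verdict came back.

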